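# Set the running clearance of a label roll spindle

## Robot

A 6-joint arm with a two-finger parallel gripper is mounted at the origin on the work surface; the furniture and walls round the work are solid. World frame = base frame: x ahead of the robot, y to its left, z up, the work surface at z = 0. Lengths are in m, angles in rad, forces in N, time in s.
With the tool pointing down it reaches from about 0.25 to 0.775 m from the base axis. Payload 4 kg.
Tool frame: the origin (TCP) lies between the finger pads, 19 mm behind the fingertips; this is the grasp point; y points along the fingers, z is the direction in which the jaws open and shut, and the axes are right-handed (so a half turn about y gives the same grasp; the last joint's range is limited). The gripper opens to 94 mm and grips with 3 to 60 N. Pads are 16 mm wide; open, the fingers measure 119 mm over their backs; the gripper's body (75 mm by 177 mm) begins 78 mm behind the grasp point.
Start: joints at [1.133, 0.087, 1.371, -0, 1.684, -0.103], TCP at [0.181, 0.519, 0.224] pointing down, gripper open.
Joint ranges: [-3.1, 3.1], [-0.76, 2.03], [0.27, 2.55], [-1.08, 4.22], [0.17, 2.65], [-2.57, 2.57]. Speed limits (rad/s): [2.79, 2.79, 3.14, 3.14, 3.14, 3.14].

## Interface

Orientations are given as a unit quaternion [w, x, y, z].
In Python, from cell import sense, capture, get_calibration, close_job gives the robot as it stands.
- The arm moves only by the tool send_rows, never from a script. Its argument "commands" is a list of rows, each a list of 5 numbers: the shift along the world's x, y, z in cm, then the turn about the world's z in rad, then the opening, from -1 (shut) to 1 (fully open). In form: [[dx, dy, dz, yaw, jaw], ...]. A call has 1 to 5 rows; each row shifts and turns the pose as measured when the row begins; what a row does not reach is not made up. A row lasts 1/12 s, in which the tool goes at most 41.7 mm and 7.16 degrees, less where a joint would pass 70% of its speed; a pose out of reach is approached as far as the arm can. A call is refused whole if a number of a shift passes 4.17 or a number of a turn 0.125, either way. A call with a gripper value outside its range is refused whole. The fingers move at their own pace and stop on an object; "force" is the grip in N (left out, the last holds). Time passes only in rows, so rows that do not move let the fingers close. It gives the time, the measured TCP pose, the force and the opening at its end, in the units of the state.
- sense(): the state, without advancing time (a new reading comes with each control period).
- capture(name): name is "side" or "top" or "wrist"; returns the picture (420x560x3 uint8, red, green, blue); there is no depth.
- get_calibration(name): a dict with "mtx" (3x3 intrinsics, pixels), "k1" (the pictures are not rectified: a ray, as slopes to the right and down, at radius r is drawn at 1 + k1 r^2 times it, then the intrinsics apply), "cam_to_world" (4x4, takes a point from camera to world coordinates); the wrist camera has in their place "tool_from_camera" (4x4, takes a point from camera to tool coordinates, whose origin is the TCP and whose axes are the tool frame's). Camera axes: x right, y up, looking along -z (the intrinsics and any distortion apply to the point x, -y, -z); pixel columns grow to the right and rows downward; lengths in m; the calibration is good to about 2 mm. A picture is of the moment at which its call begins: read the wrist's pose just before it. get_calibration takes no time and is no camera call.
- close_job(): hands the job in, once; it reports no verdict.
The state is a dict: "t": time; "qpos": joint angles; "joint_vel": joint speeds; "tau": joint torques, N m; "tcp_pos": TCP position; "tcp_rot": TCP orientation; "wrist_force": force on the tool from outside, world axes, zero at the start; "ft_torque": the same for the moment, N m; "grip_width": opening from 0.0 (shut) to 1.0 (fully open).
Only numpy, scipy, OpenCV 4.12 (cv2) and the standard library are available. Lean on these libraries where they do the work, as an engineer would, in place of code of your own. Each camera call takes 0.05 s, during which the arm holds its last target.

## Task

On the stand that carries the label roll, screw the black knurled nut down (clockwise) until it bottoms out, then back it off a quarter turn so that the roll can run freely. Keep the nut gripped between the fingers there and finish while still holding it, so that a colleague can set the locknut. Leave the empty stand's nut and the things round about alone.

Things in the scene. Friction and masses are not known exactly. Their poses are not given: they have to be found in the camera images.
- roll_stand: stand carrying a printed white label roll (68 mm across, top 58 mm above the table): blue base plate 96 x 96 x 12 mm, 23 mm aluminium tube up to a shoulder 60 mm above the table, then a 12 mm threaded steel post to 112 mm. Origin on the table under the post's axis, z up. Screwed down, cannot move
- roll_nut (a joint): turn of the black knurled nut on the stand with the roll, rad: 0 = bottomed out (hard stop), growing as it is unscrewed (counter-clockwise from above). Starts engaged, 2.4 to 4.2 rad above the stop. Right-hand thread, 6 mm rise a turn, friction 0.08 N m, no spring: it stays where it is left
- roll_cap: that nut's round black knurled knob, 38 mm across, with a white index line; origin on the axis, 60 mm above the table when bottomed out, z up, x to the index line. The knob spans 6 to 38 mm above the origin; a white non-turning flange, 52 mm across, spans 0 to 4 mm and rises and falls with it: keep fingertips above the flange
- roll_top (a point): centre of that knob's top face, on the post's axis (98 mm above the table when bottomed out); the end of the post sticks out through it, fixed at 112 mm
- bare_stand: the second stand, of the same make with the same knurled nut, but empty, no roll on it; origin on the table under the post's axis, z up; cannot move
- bare_mark (a point): outer end of the white index line on the top of the empty stand's nut, 17.5 mm off its axis
- kraft_tape: bystander: roll of brown paper tape lying flat, 100 mm across, 25 mm high
- gold_pot: bystander: low round white pot with a grey lid, 84 mm across, 27 mm high
- tin: bystander: round tin, 75 mm across, 58 mm high
- mug: bystander: striped white mug, 120 mm over the handle, 90 mm high

How it is judged:
On the way:
1. the nut on the roll's stand is bottomed out (value of joint roll_nut below 0.1 rad), for 0.1 s.
At the end, for the whole second after the job is handed in: The nut on the roll's stand, having been bottomed out, stands a quarter turn back from its stop (1.57 rad, within 0.4 rad), at rest, gripped between the fingers (over 4 N, TCP within 12 mm of its axis); the empty stand's nut is where it was (index mark within 6 mm) and no bystander has moved 3 cm (value of joint roll_nut between 1.17 and 1.97 rad and velocity of joint roll_nut between -0.1 and 0.1 rad/s and contact force between the fingers and roll_cap above 4 N and horizontal distance between the grasp point and roll_top below 0.012 m and distance of bare_mark from where it was at the start of the episode below 0.006 m and distance of each of kraft_tape, gold_pot, tin, mug from where it was at the start of the episode below 0.03 m); the arm keeps its last pose, push and grip.
It fails at once if the empty stand's nut is turned (more than about a third of a radian) (distance of bare_mark from where it was at the start of the episode above 0.006 m).
It fails at once if a bystander is pushed more than 3 cm (distance of any of kraft_tape, gold_pot, tin, mug from where it was at the start of the episode above 0.03 m).
It also fails if it takes over 64 s, if anything falls off the work surface, if the arm or the gripper's body presses on something with over 40 N, if the wrist force passes 120 N, or if a joint passes its speed limit or range.

## Working session

There is one attempt and no reset: what is moved stays moved. The work goes in short steps, Python scripts to look and compute and a tool call to move; the robot and the scene stay as the last step left them, time stands still between calls to the robot, and variables do not carry over. Pictures are saved under pics/ and viewed, and the job is handed in when it is done.

Besides the shell and the picture viewer there is one more tool, called after "Request:" in YAML: its name, and indented under it one key for each argument. send_rows: Moves the arm, as the interface text tells. Its arguments: {"type":"object","properties":{"commands":{"type":"array","items":{"type":"array","items":{"type":"number"}}},"force":{"type":"number"}},"required":["commands"]}

```bash
mkdir -p pics; ls; cat > h.py <<'E'
from cell import sense,capture,get_calibration,close_job
import numpy as np,cv2
def grab(name,fn):
    s=sense();im=capture(name);cv2.imwrite('pics/'+fn,cv2.cvtColor(im,cv2.COLOR_RGB2BGR));return im,s
def campose(name,s=None):
    c=get_calibration(name)
    if 'cam_to_world' in c: T=np.array(c['cam_to_world'])
    else:
        from scipy.spatial.transform import Rotation as R
        w,x,y,z=s['tcp_rot'];M=np.eye(4);M[:3,:3]=R.from_quat([x,y,z,w]).as_matrix();M[:3,3]=s['tcp_pos'];T=M@np.array(c['tool_from_camera'])
    return c,T
def ray(name,u,v,s=None):
    c,T=campose(name,s);K=np.array(c['mtx']);k=float(c['k1'])
    d=cv2.undistortPoints(np.array([[[u,v]]],float),K,np.array([k,0,0,0,0.]),)[0,0]
    return T[:3,3],T[:3,:3]@np.array([d[0],-d[1],-1])
def onz(name,u,v,z,s=None):
    o,d=ray(name,u,v,s);return o+d*(z-o[2])/d[2]
def proj(name,p,s=None):
    c,T=campose(name,s);q=np.linalg.inv(T)@np.r_[p,1];x,y=q[0]/-q[2],-q[1]/-q[2]
    f=1+float(c['k1'])*(x*x+y*y);K=np.array(c['mtx']);return (K@[x*f,y*f,1])[:2]
E
python3 - <<'E'
from h import *
for n in('side','top','wrist'): grab(n,n+'0.png');print(get_calibration(n))
print(sense())
E
```

```text
pics
{'mtx': array([[448.23677383,   0.        , 272.89809473],
       [  0.        , 448.23677383, 207.73971142],
       [  0.        ,   0.        ,   1.        ]]), 'k1': 0.04908344710349214, 'cam_to_world': array([[-0.99931193,  0.00865732, -0.0360655 ,  0.55897308],
       [-0.03512126, -0.53346246,  0.84509426,  0.80618963],
       [-0.01192334,  0.84577944,  0.53339945,  0.52593238],
       [ 0.        ,  0.        ,  0.        ,  1.        ]])}
{'mtx': array([[398.11475766,   0.        , 287.49440317],
       [  0.        , 398.11475766, 207.26694698],
       [  0.        ,   0.        ,   1.        ]]), 'k1': 0.03185559457588409, 'cam_to_world': array([[ 0.03029177,  0.99545564, -0.09028004,  0.50241502],
       [-0.99944929,  0.028941  , -0.01623399,  0.05917505],
       [-0.01354742,  0.09072208,  0.9957841 ,  0.9375865 ],
       [ 0.        ,  0.        ,  0.        ,  1.        ]])}
{'mtx': array([[318.16185543,   0.        , 277.55547807],
       [  0.        , 318.16185543, 215.34945001],
       [  0.        ,   0.        ,   1.        ]]), 'k1': -0.06281423499963792, 
[... 317 characters left out ...]
 0.00000000e+00,
         1.00000000e+00]])}
{'t': 0.15, 'qpos': array([ 1.13290484e+00,  8.77728313e-02,  1.37189305e+00, -1.44517540e-05,
        1.68359651e+00, -1.03096430e-01]), 'joint_vel': array([-0.00118242, -0.00268066, -0.00406641,  0.00043091,  0.0002666 ,
       -0.00015869]), 'tau': array([ 1.47921404e-03, -3.40643656e+01, -3.02792966e+01,  7.19333813e-02,
        3.05143883e-02, -1.04674357e-04]), 'tcp_pos': array([0.1805581 , 0.51910676, 0.22338693]), 'tcp_rot': array([-0.69665208,  0.69779254, -0.11796926,  0.11766356]), 'wrist_force': array([ 0.31353543, -0.33866025, -0.371442  ]), 'ft_torque': array([-0.02829318, -0.01331634, -0.03099651]), 'grip_width': 0.9989899298113999}
```

View pics/top0.png

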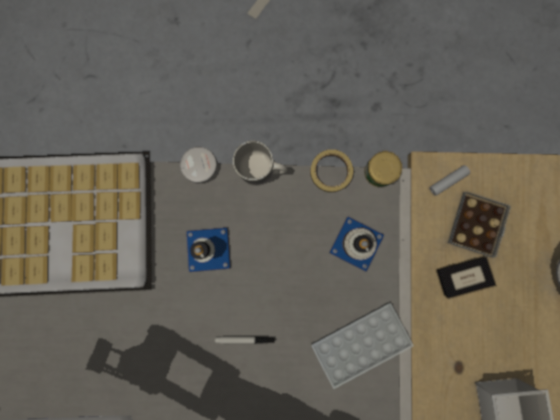

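View pics/side0.png

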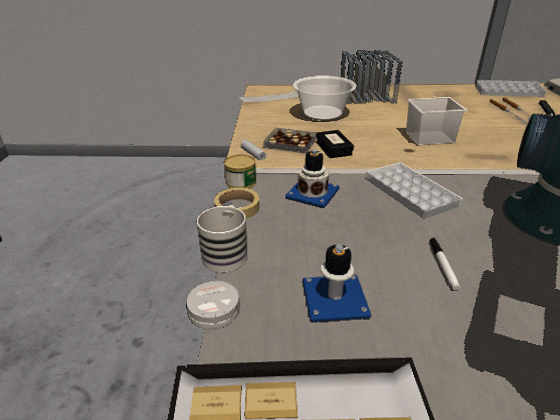

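View pics/wrist0.png

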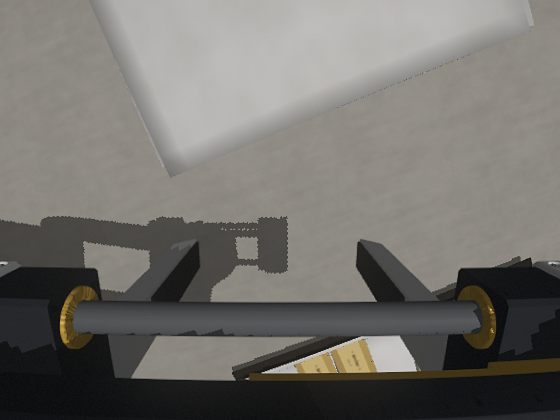

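The roll stand is at top (360,244) and side (313,180); the bare one is at top (205,250) and side (337,285). Next I'll measure the roll stand from its blue plate and the post end.

```bash
python3 - <<'E'
from h import *
out=[]
for n in('top','side'):
    im=cv2.cvtColor(cv2.imread(f'pics/{n}0.png'),cv2.COLOR_BGR2RGB)
    i=im.astype(int);m=((i[...,2]>i[...,0]+40)&(i[...,2]>i[...,1]+25)).astype(np.uint8)
    nn,l,st,ce=cv2.connectedComponentsWithStats(m)
    for k in range(1,nn):
        if st[k,4]>200:
            pts=np.argwhere(l==k)[:,::-1].astype(np.float32)
            W=np.array([onz(n,u,v,.012)[:2] for u,v in pts],np.float32)
            r=cv2.minAreaRect(W*1000);print(n,ce[k],st[k],r)
    cx,cy=(360,240) if n=='top' else (314,175)
    c=im[cy-45:cy+45,cx-50:cx+50];c=cv2.resize(c,None,fx=4,fy=4,interpolation=cv2.INTER_CUBIC);out.append(c)
cv2.imwrite('pics/z0.png',cv2.cvtColor(np.hstack(out),cv2.COLOR_RGB2BGR))
E
```

```text
top [348.57170543 244.87984496] [331 218  42  52 516] ((506.7599182128906, -87.08084869384766), (90.71638488769531, 91.24168395996094), 64.624755859375)
top [208.32843137 250.02573529] [187 228  42  43 816] ((483.4131774902344, 255.90951538085938), (91.9654312133789, 92.96934509277344), 6.673531532287598)
side [313.17303371 195.61573034] [286 183  53  24 445] ((505.451416015625, -81.36441040039062), (102.38736724853516, 95.91812133789062), 63.74568176269531)Traceback (most recent call last):
  File "<stdin>", line 10, in <module>
  File "h.py", line 17, in onz
    o,d=ray(name,u,v,s);return o+d*(z-o[2])/d[2]
        ~~~^^^^^^^^^^^^
  File "h.py", line 13, in ray
    c,T=campose(name,s);K=np.array(c['mtx']);k=float(c['k1'])
        ~~~~~~~^^^^^^^^
  File "h.py", line 6, in campose
    c=get_calibration(name)
ValueError: time passes only in moves, steps and waits
```

```bash
sed -i 's/    c=get_calibration(name)/    c=cal(name)/' h.py; cat >> h.py <<'E'
_c={}
def cal(n):
    if n not in _c:_c[n]=get_calibration(n)
    return _c[n]
E
python3 - <<'E'
from h import *
out=[]
for n in('top','side'):
    im=cv2.imread(f'pics/{n}0.png')
    cx,cy=(360,240) if n=='top' else (314,175)
    c=im[cy-45:cy+45,cx-50:cx+50];c=cv2.resize(c,None,fx=4,fy=4,interpolation=cv2.INTER_CUBIC);out.append(c)
    for z in(.012,.06,.112): print(n,z,proj(n,[.506,-.085,z]))
cv2.imwrite('pics/z0.png',np.clip(np.hstack(out)*1.5,0,255))
E
```

```text
top 0.012 [355.42817642 243.922356  ]
top 0.06 [358.86199768 243.94458635]
top 0.112 [363.03502644 243.97183056]
side 0.012 [312.41888198 190.12141272]
side 0.06 [313.18474618 171.45078538]
side 0.112 [314.06901544 150.09044675][ WARN:0@0.095] global loadsave.cpp:1063 imwrite_ Unsupported depth image for selected encoder is fallbacked to CV_8U.
```

View pics/z0.png

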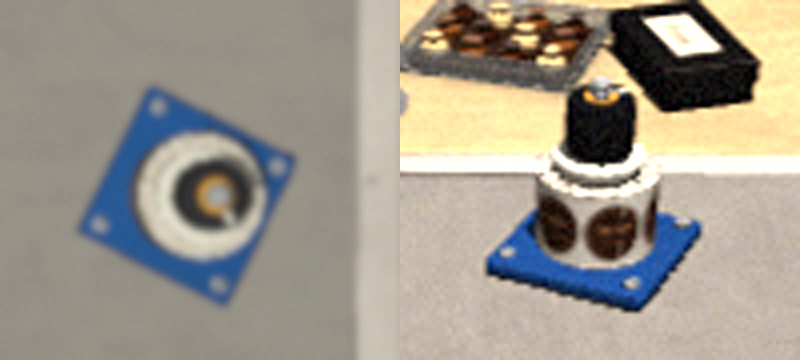

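Request:
send_rows:
  commands:
    - [1.8,-3.4,0,0.06,1]
    - [1.8,-3.4,0,0.06,1]
    - [1.8,-3.4,0,0.06,1]
    - [1.8,-3.4,0,0.06,1]
    - [1.8,-3.4,0,0.06,1]
  force: 25

```text
t: 0.57
tcp_pos: [0.2683, 0.3475, 0.2185]
tcp_rot: [-0.705, 0.709, -0.005, 0.001]
wrist_force: [0.4, 0.0, 0.9]
grip_width: 0.998
```

```bash
python3 -c "
from h import *
print(sense()['qpos'],sense()['tcp_pos'],sense()['t'])"
```

```text
[ 7.84805224e-01 -1.55709887e-01  1.61771252e+00 -1.07918991e-03
  1.68774176e+00 -7.78178294e-01] [0.26833964 0.34751599 0.21850732] 0.5667
```

Request:
send_rows:
  commands:
    - [1.9,-3.5,0.1,0.06,1]
    - [1.9,-3.5,0.1,0.06,1]
    - [1.9,-3.5,0.1,0.06,1]
    - [1.9,-3.5,0.1,0.06,1]
    - [1.9,-3.5,0.1,0.06,1]

```text
t: 0.98
tcp_pos: [0.3639, 0.1635, 0.2221]
tcp_rot: [-0.696, 0.701, 0.108, -0.111]
wrist_force: [1.3, 0.9, -0.5]
grip_width: 1.001
```

Request:
send_rows:
  commands:
    - [1.9,-3.5,0,0.05,1]
    - [1.9,-3.5,0,0.05,1]
    - [1.9,-3.5,0,0.05,1]
    - [1.9,-3.5,0,0.05,1]
    - [1.9,-3.5,0,0.05,1]

```text
t: 1.4
tcp_pos: [0.4602, -0.0214, 0.222]
tcp_rot: [-0.675, 0.681, 0.2, -0.201]
wrist_force: [1.0, 0.4, 1.0]
grip_width: 0.997
```

```bash
python3 -c "
from h import *
im,s=grab('wrist','w1.png');print(s['qpos'],s['tcp_pos'],s['t'],proj('wrist',[.506,-.088,.112],s))"
```

```text
[-0.16433988 -0.11432966  1.57447242 -0.00721791  1.67873604 -2.31042315] [ 0.46024634 -0.02136589  0.22195119] 1.4 [187.98298568 221.05500694]
```

View pics/w1.png

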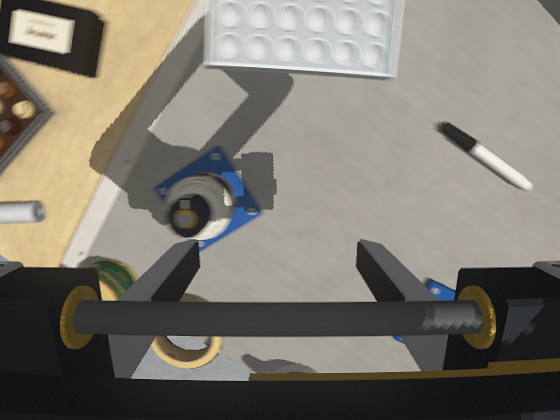

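Request:
send_rows:
  commands:
    - [2.1,-3.0,0,0.05,1]
    - [2.0,-2.9,0,0.03,1]
    - [0.5,-0.7,0,0,1]
    - [0,0,0,0,1]

```text
t: 1.78
tcp_pos: [0.5077, -0.0969, 0.2186]
tcp_rot: [-0.667, 0.674, 0.222, -0.226]
wrist_force: [-0.8, -0.1, 0.4]
grip_width: 0.997
```

```bash
python3 -c "
from h import *
im,s=grab('wrist','w2.png');print(s['qpos'],s['tcp_pos'],s['t'],proj('wrist',[.506,-.088,.112],s))
im,s=grab('top','t2.png')"
```

```text
[-0.29091437  0.0137082   1.45868947 -0.01157566  1.66685206 -2.50745392] [ 0.50773714 -0.09692958  0.21863319] 1.7833 [289.17134556 224.8939255 ]
```

View pics/w2.png

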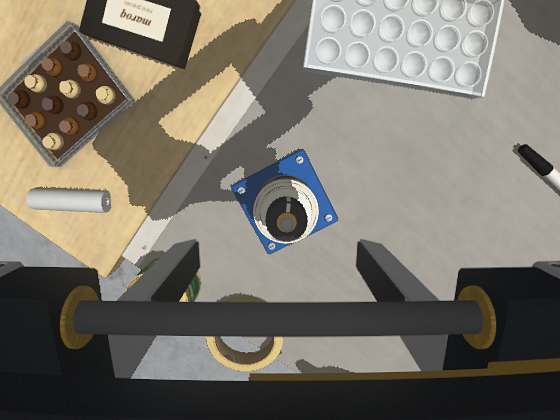

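```bash
python3 - <<'E'
from h import *
im=cv2.imread('pics/w2.png')
cv2.imwrite('pics/z2.png',cv2.resize(im[180:250,240:335],None,fx=7,fy=7,interpolation=cv2.INTER_CUBIC))
s=sense();print(s['tcp_pos'],s['qpos'])
for uv in((287,222),(289,225)): print(onz('wrist',*uv,.112,s))
E
```

```text
[ 0.50689223 -0.09508328  0.21880613] [-0.28823925  0.0112287   1.46085156 -0.01110942  1.66746691 -2.50707199]
[ 0.5042356  -0.08914352  0.112     ]
[ 0.50531535 -0.08613051  0.112     ]
```

View pics/z2.png

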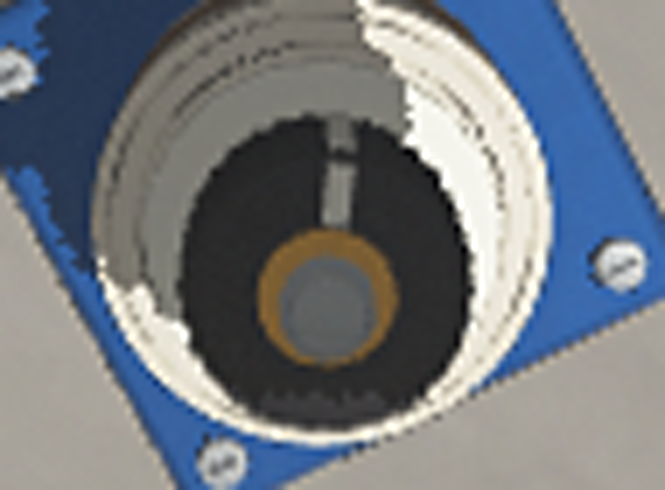

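Request:
send_rows:
  commands:
    - [-0.2,0.7,-2.5,0,1]
    - [0,0,-2.5,0,1]
    - [0,0,-1.7,0,1]
    - [0,0,0,0,1]
    - [0,0,0,0,1]

```text
t: 2.3
tcp_pos: [0.5024, -0.0798, 0.1529]
tcp_rot: [-0.666, 0.673, 0.227, -0.227]
wrist_force: [-0.0, -0.8, 0.1]
grip_width: 1.001
```

```bash
python3 - <<'E'
from h import *
im,s=grab('wrist','w3.png');print(s['tcp_pos'],s['qpos'],s['tcp_rot'],s['joint_vel'])
print(proj('wrist',[.505,-.088,.112],s))
b=cv2.imread('pics/w3.png');cv2.imwrite('pics/z3.png',cv2.resize(b[190:330,190:390],None,fx=4,fy=4,interpolation=cv2.INTER_CUBIC))
E
```

```text
[ 0.50237872 -0.07980916  0.15292192] [-0.26356107  0.01694324  1.58616846 -0.00836384  1.53266575 -2.48767841] [-0.66607283  0.6732718   0.22705689 -0.22693005] [ 0.03065757 -0.00962375  0.04783558  0.00552847  0.00371502  0.0106298 ]
[267.30535002 239.21392876]
```

View pics/z3.png

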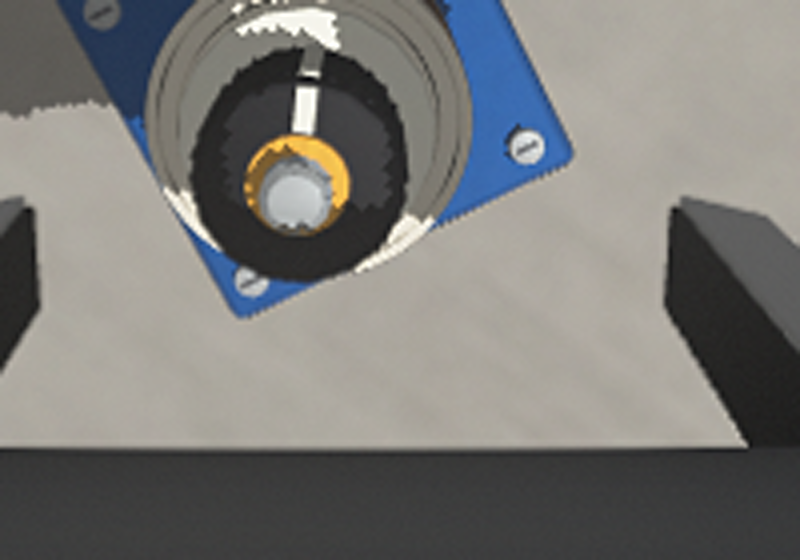

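```bash
python3 - <<'E'
from h import *
s0=sense();print(s0['tcp_pos'])
s=dict(tcp_pos=np.array([0.50237872,-0.07980916,0.15292192]),tcp_rot=[-0.66607283,0.6732718,0.22705689,-0.22693005])
print(onz('wrist',264,240.5,.112,s))
from scipy.spatial.transform import Rotation as R
w,x,y,z=s0['tcp_rot'];print(R.from_quat([x,y,z,w]).as_matrix().round(3))
E
```

```text
[ 0.50229024 -0.07974444  0.15293812]
[ 0.50704833 -0.08919786  0.112     ]
[[ 0.794  0.003 -0.608]
 [ 0.608 -0.009  0.794]
 [-0.003 -1.    -0.009]]
```

Request:
send_rows:
  commands:
    - [0.4,-0.9,0,0,1]
    - [0,0,0,0,1]
    - [0,0,0,0,1]

```text
t: 2.6
tcp_pos: [0.508, -0.0884, 0.157]
tcp_rot: [-0.665, 0.674, 0.23, -0.226]
wrist_force: [-0.0, -0.1, 0.7]
grip_width: 1.0
```

```bash
python3 - <<'E'
from h import *
im,s=grab('wrist','w4.png');print(s['tcp_pos'],s['joint_vel'].round(3),s['qpos'][5])
print(proj('wrist',[.506,-.0885,.112],s))
b=cv2.imread('pics/w4.png');cv2.imwrite('pics/z4.png',cv2.resize(b[190:330,190:390],None,fx=4,fy=4,interpolation=cv2.INTER_CUBIC))
E
```

```text
[ 0.50796321 -0.08842219  0.15703168] [-0.01  -0.    -0.029 -0.014 -0.004 -0.006] -2.5037003816385512
[281.56012661 239.06294202]
```

View pics/z4.png

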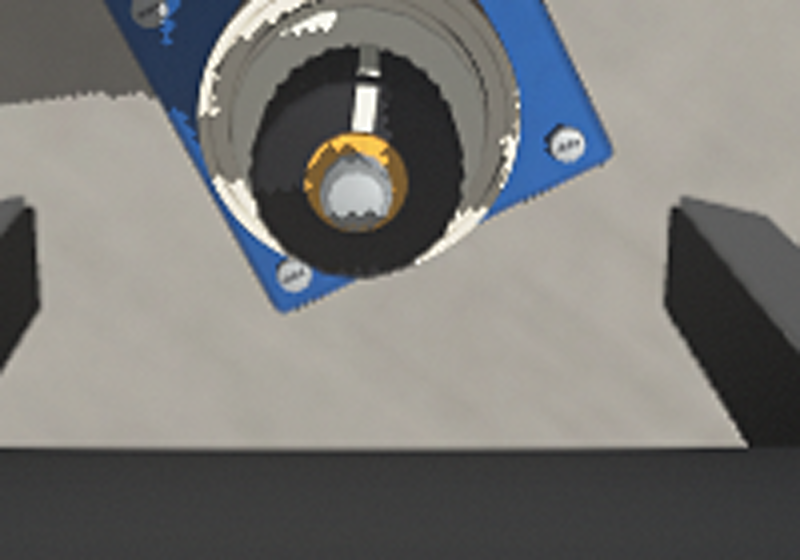

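Request:
send_rows:
  commands:
    - [-0.1,-0.1,-2,0,1]
    - [0,0,-2,0,1]
    - [0,0,-1.5,0,1]
    - [0,0,0,0,1]
    - [0,0,0,0,1]

```text
t: 3.07
tcp_pos: [0.5108, -0.0916, 0.1065]
tcp_rot: [-0.662, 0.677, 0.232, -0.222]
wrist_force: [0.5, 0.3, -1.1]
grip_width: 1.0
```

Request:
send_rows:
  commands:
    - [-0.4,0.2,-1.4,0,1]
    - [0,0,0,0,1]
    - [0,0,0,0,1]

```text
t: 3.32
tcp_pos: [0.5089, -0.0905, 0.0961]
tcp_rot: [-0.661, 0.678, 0.234, -0.22]
wrist_force: [1.1, -0.7, 0.1]
grip_width: 1.003
```

```bash
python3 - <<'E'
from h import *
from scipy.spatial.transform import Rotation as R
s0=sense();print(s0['tcp_pos'],s0['qpos'],s0['joint_vel'].round(3))
w,x,y,z=s0['tcp_rot'];print(R.from_quat([x,y,z,w]).as_matrix().round(3))
E
```

```text
[ 0.50892584 -0.09049034  0.09614   ] [-0.28041911  0.05496542  1.66342398 -0.00828538  1.39347081 -2.50304947] [-0.     0.003  0.015  0.002  0.012  0.002]
[[ 0.794  0.026 -0.607]
 [ 0.608 -0.016  0.794]
 [ 0.011 -1.    -0.029]]
```

Request:
send_rows:
  commands:
    - [-0.2,0.1,-0.7,0,1]
    - [0,0,0,0,1]

```text
t: 3.48
tcp_pos: [0.5084, -0.09, 0.0913]
tcp_rot: [-0.66, 0.679, 0.235, -0.219]
wrist_force: [-0.1, 0.2, -0.1]
grip_width: 1.0
```

```bash
cat >> h.py <<'E'
def st():
    from scipy.spatial.transform import Rotation as R
    s0=sense();w,x,y,z=s0['tcp_rot'];M=R.from_quat([x,y,z,w]).as_matrix()
    print(s0['t'],'p',s0['tcp_pos'].round(4),'q',s0['qpos'].round(3),'y',M[:,1].round(3),'zyaw',np.arctan2(M[1,2],M[0,2]).round(3),'F',s0['wrist_force'].round(1),'T',s0['ft_torque'].round(2),'w',s0['grip_width'].round(3))
E
python3 - <<'E'
from h import *
st();im,s=grab('side','s5.png');b=cv2.imread('pics/s5.png');cv2.imwrite('pics/z5.png',cv2.resize(b[90:230,214:414],None,fx=4,fy=4,interpolation=cv2.INTER_CUBIC))
E
```

```text
Traceback (most recent call last):
  File "h.py", line 28, in st
    print(s0['t'],'p',s0['tcp_pos'].round(4),'q',s0['qpos'].round(3),'y',M[:,1].round(3),'zyaw',np.arctan2(M[1,2],M[0,2]).round(3),'F',s0['wrist_force'].round(1),'T',s0['ft_torque'].round(2),'w',s0['grip_width'].round(3))
                                                                                                                                                                                                   ^^^^^^^^^^^^^^^^^^^^^^
AttributeError: 'float' object has no attribute 'round'
```

Request:
send_rows:
  commands:
    - [-0.2,0.05,-0.2,0,1]
    - [0,0,0,0,0.3]
    - [0,0,0,0,-1]
    - [0,0,0,0,-1]
    - [0,0,0,0,-1]
  force: 25

```text
t: 3.9
tcp_pos: [0.5075, -0.0898, 0.0914]
tcp_rot: [-0.66, 0.68, 0.236, -0.217]
wrist_force: [0.5, 0.1, 0.1]
grip_width: 0.752
```

```bash
sed -i "s/s0\['grip_width'\].round(3)/s0['grip_width']/" h.py
python3 - <<'E'
from h import *
st();im,s=grab('side','s5.png');b=cv2.imread('pics/s5.png');cv2.imwrite('pics/z5.png',cv2.resize(b[90:230,214:414],None,fx=4,fy=4,interpolation=cv2.INTER_CUBIC))
E
```

```text
3.9 p [ 0.5075 -0.0898  0.0914] q [-0.28   0.05   1.679 -0.008  1.375 -2.502] y [ 0.034 -0.018 -0.999] zyaw 2.224 F [0.5 0.1 0.1] T [0.09 0.03 0.02] w 0.7517220189555215
```

View pics/z5.png

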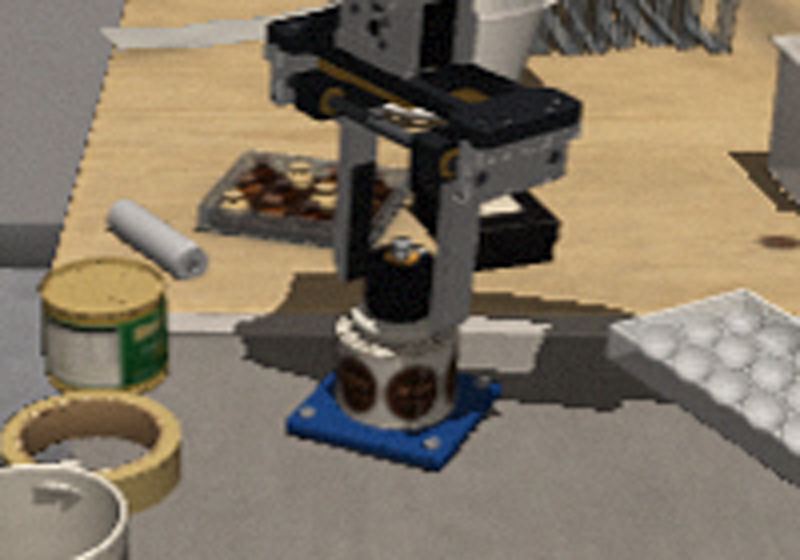

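The fingers straddle the knob and are still closing.

Request:
send_rows:
  commands:
    - [0,0,0,0,-1]
    - [0,0,0,0,-1]
    - [0,0,0,0,-1]
    - [0,0,0,0,-1]

```text
t: 4.28
tcp_pos: [0.5075, -0.0897, 0.0915]
tcp_rot: [-0.66, 0.679, 0.236, -0.217]
wrist_force: [-3.7, 5.5, 1.0]
grip_width: 0.427
```

```bash
python3 -c "
from h import *
st()"
```

```text
4.2833 p [ 0.5075 -0.0897  0.0915] q [-0.28   0.05   1.679 -0.008  1.376 -2.502] y [ 0.034 -0.018 -0.999] zyaw 2.223 F [-3.7  5.5  1. ] T [1.15 0.86 0.01] w 0.4266463095073095
```

Request:
send_rows:
  commands:
    - [0,0,0,0,-1]
    - [0,0,0,0,-1]

```text
t: 4.45
tcp_pos: [0.5069, -0.0888, 0.0914]
tcp_rot: [-0.661, 0.679, 0.236, -0.218]
wrist_force: [0.4, -0.6, 0.4]
grip_width: 0.404
```

```bash
python3 -c "
from h import *
st()"
```

```text
4.45 p [ 0.5069 -0.0888  0.0914] q [-0.279  0.05   1.679 -0.007  1.378 -2.502] y [ 0.032 -0.016 -0.999] zyaw 2.224 F [ 0.4 -0.6  0.4] T [ 0.03  0.04 -0.  ] w 0.4037352263577244
```

Request:
send_rows:
  commands:
    - [0,0,-0.01,-0.12,-1]
    - [0,0,-0.01,-0.12,-1]
    - [0,0,-0.01,-0.12,-1]
    - [0,0,-0.01,-0.12,-1]
    - [0,0,-0.01,-0.12,-1]

```text
t: 4.87
tcp_pos: [0.5069, -0.0886, 0.0908]
tcp_rot: [-0.696, 0.718, 0.017, -0.005]
wrist_force: [0.7, 0.5, 0.5]
grip_width: 0.402
```

```bash
python3 -c "
from h import *
st()"
```

```text
4.8667 p [ 0.5069 -0.0886  0.0908] q [-0.266  0.059  1.671 -0.027  1.387 -1.863] y [ 0.017 -0.032 -0.999] zyaw 1.601 F [0.7 0.5 0.5] T [0.27 0.19 0.08] w 0.40200052411741827
```

Request:
send_rows:
  commands:
    - [0,0,-0.01,-0.12,-1]
    - [0,0,-0.01,-0.12,-1]
    - [0,0,-0.01,-0.12,-1]
    - [0,0,-0.01,-0.12,-1]
    - [0,0,-0.01,-0.12,-1]

```text
t: 5.28
tcp_pos: [0.5072, -0.0885, 0.0902]
tcp_rot: [-0.663, 0.689, -0.205, 0.209]
wrist_force: [-1.3, 0.8, 0.7]
grip_width: 0.402
```

Request:
send_rows:
  commands:
    - [0,0,-0.01,-0.12,-1]
    - [0,0,-0.01,-0.12,-1]
    - [0,0,-0.01,-0.12,-1]
    - [0,0,-0.01,-0.12,-1]
    - [0,0,-0.01,-0.12,-1]

```text
t: 5.7
tcp_pos: [0.5074, -0.0886, 0.0896]
tcp_rot: [-0.566, 0.593, -0.406, 0.403]
wrist_force: [0.2, 0.8, 1.0]
grip_width: 0.405
```

```bash
python3 -c "
from h import *
st()"
```

```text
5.7 p [ 0.5074 -0.0886  0.0896] q [-0.261  0.091  1.638 -0.034  1.428 -0.607] y [-0.024 -0.028 -0.999] zyaw 0.351 F [0.2 0.8 1. ] T [0.14 0.11 0.07] w 0.4045068063329937
```

Request:
send_rows:
  commands:
    - [0,0,-0.01,-0.12,-1]
    - [0,0,-0.01,-0.12,-1]
    - [0,0,-0.01,-0.12,-1]
    - [0,0,-0.01,-0.12,-1]

```text
t: 6.03
tcp_pos: [0.5075, -0.0887, 0.0892]
tcp_rot: [0.449, -0.474, 0.54, -0.531]
wrist_force: [-1.7, 0.1, 0.0]
grip_width: 0.403
```

```bash
python3 -c "
from h import *
st();grab('wrist','w6.png')"
```

```text
6.0333 p [ 0.5075 -0.0887  0.0892] q [-0.268  0.101  1.629 -0.023  1.442 -0.116] y [-0.035 -0.014 -0.999] zyaw -0.149 F [-1.7  0.1  0. ] T [0.14 0.12 0.09] w 0.40313862222805485
```

View pics/w6.png

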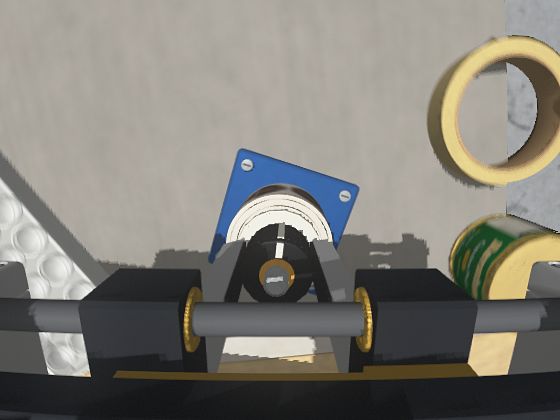

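The index line (281,235) still points straight up between the fingers, so the nut turns with the gripper. It has turned 2.37 rad and is not at the stop yet.

Request:
send_rows:
  commands:
    - [0,0,-0.01,-0.12,-1]
    - [0,0,-0.01,-0.12,-1]
    - [0,0,-0.01,-0.12,-1]

```text
t: 6.33
tcp_pos: [0.5076, -0.0888, 0.0888]
tcp_rot: [0.345, -0.368, 0.617, -0.604]
wrist_force: [-0.7, 0.7, 0.9]
grip_width: 0.405
```

```bash
python3 -c "
from h import *
st()"
```

```text
6.3333 p [ 0.5076 -0.0888  0.0888] q [-0.276  0.105  1.625 -0.011  1.447  0.239] y [-0.038 -0.001 -0.999] zyaw -0.514 F [-0.7  0.7  0.9] T [0.06 0.12 0.08] w 0.4051486995880419
```

Request:
send_rows:
  commands:
    - [0,0,-0.01,-0.12,-1]
    - [0,0,-0.01,-0.12,-1]
    - [0,0,-0.01,-0.12,-1]

```text
t: 6.58
tcp_pos: [0.5076, -0.0889, 0.0884]
tcp_rot: [0.228, -0.249, 0.674, -0.657]
wrist_force: [-0.7, 0.9, 0.9]
grip_width: 0.405
```

```bash
python3 -c "
from h import *
st()"
```

```text
6.5833 p [ 0.5076 -0.0889  0.0884] q [-0.285  0.105  1.626  0.002  1.448  0.598] y [-0.036  0.012 -0.999] zyaw -0.883 F [-0.7  0.9  0.9] T [0.04 0.19 0.15] w 0.40504328746714346
```

Request:
send_rows:
  commands:
    - [0,0,-0.01,-0.1,-1]
    - [0,0,-0.01,-0.1,-1]

```text
t: 6.75
tcp_pos: [0.5076, -0.089, 0.0883]
tcp_rot: [0.16, -0.179, 0.696, -0.677]
wrist_force: [-1.3, -0.4, 1.7]
grip_width: 0.404
```

```bash
python3 -c "
from h import *
st()"
```

```text
6.75 p [ 0.5076 -0.089   0.0883] q [-0.289  0.104  1.627  0.009  1.446  0.797] y [-0.032  0.019 -0.999] zyaw -1.088 F [-1.3 -0.4  1.7] T [0.07 0.21 0.11] w 0.4038718753063642
```

Request:
send_rows:
  commands:
    - [0,0,-0.01,-0.1,-1]
    - [0,0,-0.01,-0.1,-1]

```text
t: 6.92
tcp_pos: [0.5075, -0.0891, 0.088]
tcp_rot: [0.09, -0.107, 0.71, -0.69]
wrist_force: [-0.2, 1.3, 2.5]
grip_width: 0.4
```

```bash
python3 -c "
from h import *
st()"
```

```text
6.9167 p [ 0.5075 -0.0891  0.088 ] q [-0.294  0.102  1.63   0.016  1.443  0.995] y [-0.028  0.024 -0.999] zyaw -1.292 F [-0.2  1.3  2.5] T [0.06 0.21 0.03] w 0.39962578207491406
```

Request:
send_rows:
  commands:
    - [0,0,-0.01,-0.1,-1]
    - [0,0,-0.01,-0.1,-1]

```text
t: 7.08
tcp_pos: [0.5075, -0.0891, 0.0878]
tcp_rot: [0.019, -0.034, 0.717, -0.696]
wrist_force: [-0.9, 2.1, 0.7]
grip_width: 0.403
```

```bash
python3 -c "
from h import *
st();grab('wrist','w7.png')
b=cv2.imread('pics/w7.png');cv2.imwrite('pics/z7.png',cv2.resize(b[200:310,200:360],None,fx=4,fy=4,interpolation=cv2.INTER_CUBIC))"
```

```text
7.0833 p [ 0.5075 -0.0891  0.0878] q [-0.298  0.098  1.634  0.022  1.439  1.194] y [-0.022  0.029 -0.999] zyaw -1.496 F [-0.9  2.1  0.7] T [0.08 0.25 0.12] w 0.40296096717036556
```

View pics/z7.png

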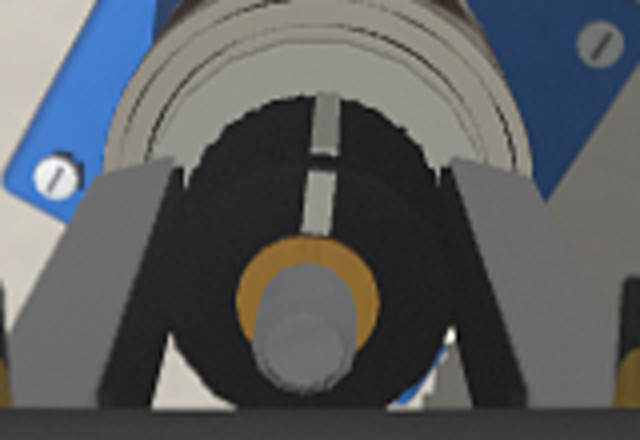

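Turned 3.72 rad, with the line still aligned between the fingers (no slip). I'll carry on to the stop.

Request:
send_rows:
  commands:
    - [0,0,-0.01,-0.1,-1]
    - [0,0,-0.01,-0.1,-1]

```text
t: 7.3
tcp_pos: [0.5075, -0.0892, 0.0877]
tcp_rot: [-0.051, 0.038, 0.717, -0.694]
wrist_force: [-0.2, 1.2, 0.4]
grip_width: 0.403
```

```bash
python3 -c "
from h import *
st()"
```

```text
7.3 p [ 0.5075 -0.0892  0.0877] q [-0.301  0.094  1.639  0.027  1.433  1.392] y [-0.016  0.033 -0.999] zyaw -1.697 F [-0.2  1.2  0.4] T [0.07 0.25 0.09] w 0.40303239232154486
```

Request:
send_rows:
  commands:
    - [0,0,-0.01,-0.1,-1]
    - [0,0,-0.01,-0.1,-1]

```text
t: 7.47
tcp_pos: [0.5074, -0.0892, 0.0874]
tcp_rot: [-0.12, 0.11, 0.709, -0.686]
wrist_force: [-1.5, 1.6, 0.3]
grip_width: 0.403
```

```bash
python3 -c "
from h import *
st()"
```

```text
7.4667 p [ 0.5074 -0.0892  0.0874] q [-0.304  0.09   1.644  0.031  1.426  1.589] y [-0.009  0.035 -0.999] zyaw -1.897 F [-1.5  1.6  0.3] T [0.08 0.3  0.02] w 0.402862196360647
```

Request:
send_rows:
  commands:
    - [0,0,0,-0.1,-1]
    - [0,0,0,-0.1,-1]

```text
t: 7.63
tcp_pos: [0.5062, -0.0889, 0.0876]
tcp_rot: [-0.188, 0.178, 0.695, -0.671]
wrist_force: [-4.7, 3.5, 3.1]
grip_width: 0.399
```

```bash
python3 -c "
from h import *
st()"
```

```text
7.6333 p [ 0.5062 -0.0889  0.0876] q [-0.305  0.084  1.65   0.033  1.423  1.785] y [-0.005  0.036 -0.999] zyaw -2.096 F [-4.7  3.5  3.1] T [0.43 1.07 0.53] w 0.39883434528962625
```

Request:
send_rows:
  commands:
    - [0,0,0,-0.1,-1]
    - [0,0,0,-0.1,-1]

```text
t: 7.8
tcp_pos: [0.5039, -0.0866, 0.0876]
tcp_rot: [-0.256, 0.243, 0.674, -0.649]
wrist_force: [-3.0, 5.2, 4.3]
grip_width: 0.398
```

```bash
python3 -c "
from h import *
st();grab('wrist','w8.png');grab('side','s8.png')
b=cv2.imread('pics/w8.png');a=cv2.imread('pics/s8.png');cv2.imwrite('pics/z8.png',np.hstack([cv2.resize(x,(400,400),interpolation=cv2.INTER_CUBIC) for x in (b[200:300,220:340],a[110:210,264:364])]))"
```

```text
7.8 p [ 0.5039 -0.0866  0.0876] q [-0.305  0.078  1.657  0.037  1.422  1.981] y [-0.003  0.04  -0.999] zyaw -2.292 F [-3.   5.2  4.3] T [0.83 1.01 0.61] w 0.39790766136915817
```

View pics/z8.png

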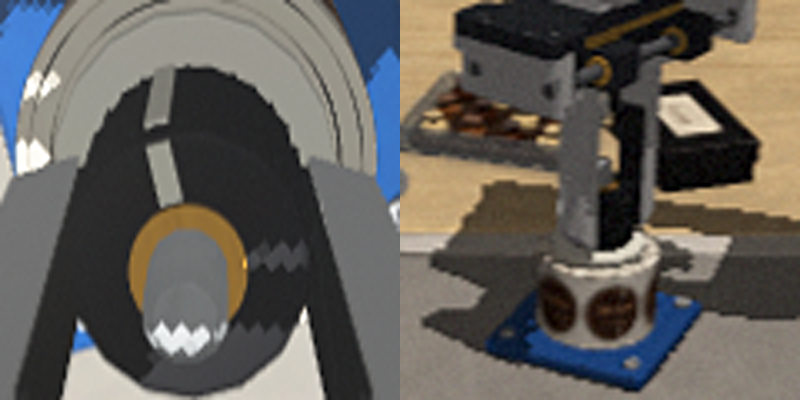

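Torque rose to 0.6 N m and the line now lags the fingers, so the nut is bottomed. The TCP has walked about 4 mm off axis, so I'll reopen, recentre and regrip before backing off.

Request:
send_rows:
  commands:
    - [0,0,0,0,0.2]
    - [0,0,0,0,0.2]
    - [0,0,0,0,0.2]

```text
t: 8.15
tcp_pos: [0.504, -0.0865, 0.0877]
tcp_rot: [-0.251, 0.24, 0.675, -0.651]
wrist_force: [0.9, 0.8, 0.2]
grip_width: 0.573
```

```bash
cat >> h.py <<'E'
def lineang(s,uvs,z):
    P=[onz('wrist',u,v,z,s)[:2] for u,v in uvs];d=P[0]-P[1];return P,np.arctan2(d[1],d[0])
E
python3 -c "
from h import *
st();im,s=grab('wrist','w9.png')
print(repr(s['tcp_pos']),repr(s['tcp_rot']),proj('wrist',[.5072,-.089,.112],s))
b=cv2.imread('pics/w9.png');cv2.imwrite('pics/z9.png',cv2.resize(b[200:310,200:360],None,fx=5,fy=5,interpolation=cv2.INTER_CUBIC))"
```

```text
8.15 p [ 0.504  -0.0865  0.0877] q [-0.304  0.077  1.657  0.036  1.421  1.969] y [-0.003  0.038 -0.999] zyaw -2.28 F [0.9 0.8 0.2] T [ 0.02  0.15 -0.02] w 0.572536444605445
array([ 0.50396233, -0.08654303,  0.08767738]) array([-0.25082717,  0.23965651,  0.67546418, -0.65069089]) [274.24864909 281.08376762]
```

View pics/z9.png

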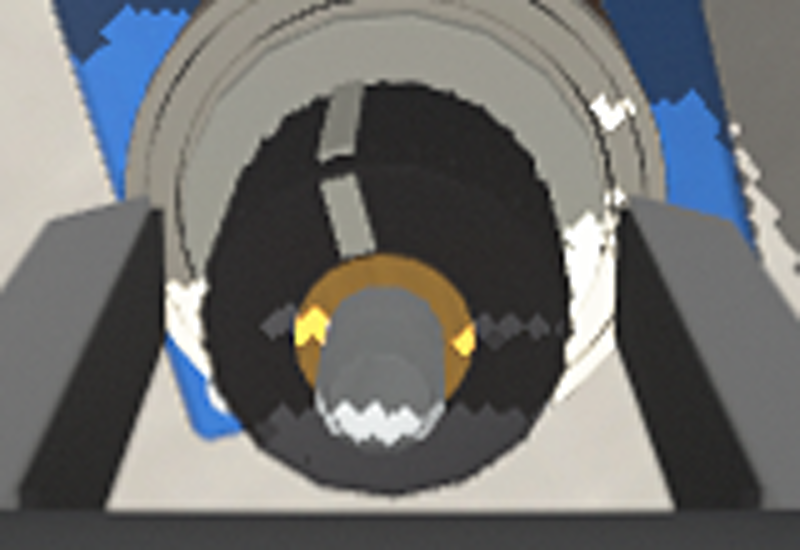

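Request:
send_rows:
  commands:
    - [0.35,-0.25,0,0,0.2]
    - [0,0,0,0,-1]
    - [0,0,0,0,-1]
    - [0,0,0,0,-1]
    - [0,0,0,0,-1]
  force: 25

```text
t: 8.62
tcp_pos: [0.5086, -0.0905, 0.0877]
tcp_rot: [-0.25, 0.24, 0.675, -0.651]
wrist_force: [-0.7, 1.7, 0.6]
grip_width: 0.4
```

```bash
python3 -c "
from h import *
st()
s=dict(tcp_pos=np.array([ 0.50396233, -0.08654303,  0.08767738]),tcp_rot=[-0.25082717,  0.23965651,  0.67546418, -0.65069089])
print(lineang(s,[(267.6,236),(271.6,250.4)],.098))"
```

```text
8.6167 p [ 0.5086 -0.0905  0.0877] q [-0.308  0.088  1.646  0.035  1.42   1.964] y [-0.001  0.037 -0.999] zyaw -2.278 F [-0.7  1.7  0.6] T [ 0.11  0.2  -0.07] w 0.39997352074712034
([array([ 0.5227147 , -0.09739314]), array([ 0.51576797, -0.09397214])], np.float64(-0.45759853774713566))
```

Request:
send_rows:
  commands:
    - [0,0,0.01,0.12,-1]
    - [0,0,0.01,0.12,-1]
    - [0,0,0.01,0.12,-1]
    - [0,0,0.01,0.12,-1]
    - [0,0,0.01,0.12,-1]

```text
t: 9.03
tcp_pos: [0.5092, -0.0894, 0.0883]
tcp_rot: [-0.038, 0.022, 0.717, -0.695]
wrist_force: [0.3, 1.0, 0.2]
grip_width: 0.399
```

Request:
send_rows:
  commands:
    - [0,0,0.01,0.12,-1]
    - [0,0,0.01,0.12,-1]
    - [0,0,0.01,0.12,-1]
    - [0,0,0.01,0.12,-1]
    - [0,0,0.01,0.12,-1]

```text
t: 9.45
tcp_pos: [0.5092, -0.0882, 0.0889]
tcp_rot: [0.177, -0.2, 0.69, -0.672]
wrist_force: [-0.4, 1.2, 0.1]
grip_width: 0.4
```

```bash
python3 -c "
from h import *
st()"
```

```text
9.45 p [ 0.5092 -0.0882  0.0889] q [-0.284  0.11   1.619  0.004  1.453  0.745] y [-0.038  0.016 -0.999] zyaw -1.031 F [-0.4  1.2  0.1] T [-0.05  0.11 -0.09] w 0.4002302317520884
```

Turned 1.25 rad, 0.32 to go.

Request:
send_rows:
  commands:
    - [0,0,0.01,0.12,-1]
    - [0,0,0.01,0.12,-1]
    - [0,0,0.01,0.08,-1]
    - [0,0,0,0,-1]
    - [0,0,0,0,-1]

```text
t: 9.87
tcp_pos: [0.5089, -0.0876, 0.0892]
tcp_rot: [0.287, -0.313, 0.647, -0.633]
wrist_force: [0.3, -0.0, -0.3]
grip_width: 0.398
```

```bash
python3 -c "
from h import *
st();im,s=grab('wrist','w10.png')
print(repr(s['tcp_pos']),repr(s['tcp_rot']),s['joint_vel'].round(3))
b=cv2.imread('pics/w10.png');cv2.imwrite('pics/z10.png',cv2.resize(b[200:310,200:360],None,fx=5,fy=5,interpolation=cv2.INTER_CUBIC))
grab('top','t10.png')"
```

```text
9.8667 p [ 0.5089 -0.0876  0.0892] q [-0.275  0.11   1.619 -0.009  1.453  0.421] y [-0.041  0.003 -0.999] zyaw -0.695 F [ 0.3 -0.  -0.3] T [-0.19  0.01  0.  ] w 0.3984756004012209
array([ 0.5088753 , -0.08756558,  0.08919248]) array([ 0.2871531 , -0.31293421,  0.64715044, -0.63309682]) [ 0.004 -0.002  0.001 -0.002 -0.002 -0.01 ]
```

View pics/z10.png

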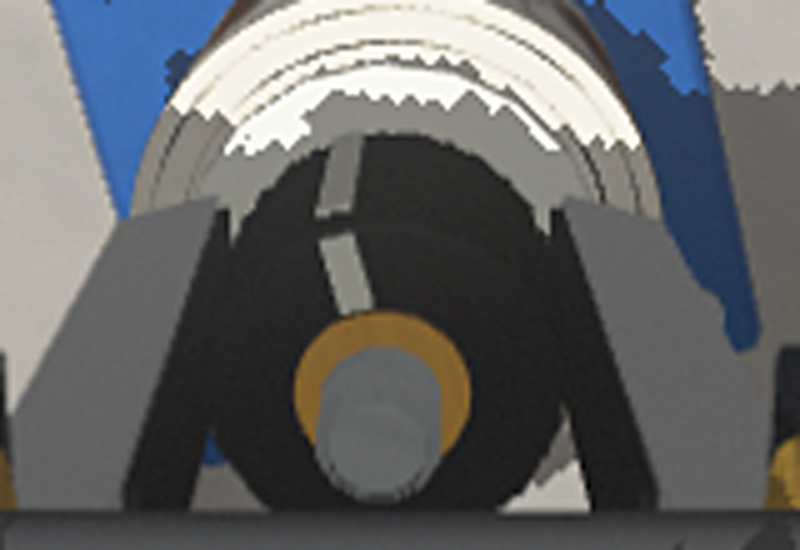

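View pics/t10.png

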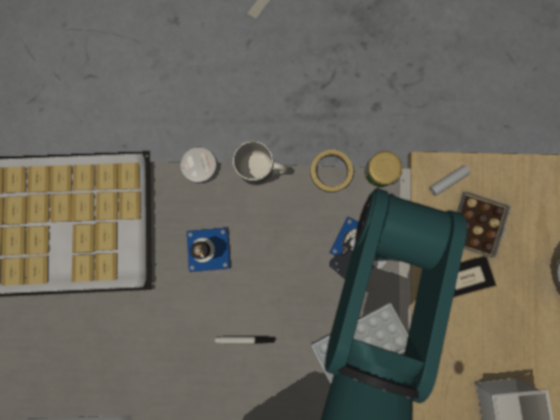

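```bash
python3 -c "
from h import *
s=sense()
print(lineang(s,[(267,247.6),(271.6,262)],.0995),onz('wrist',276,288.5,.112,s));st()"
```

```text
([array([ 0.5145192, -0.0743305]), array([ 0.51134661, -0.08164603])], np.float64(1.1615973899942327)) [ 0.50819985 -0.08959837  0.112     ]
9.9667 p [ 0.5089 -0.0875  0.0892] q [-0.275  0.11   1.619 -0.009  1.453  0.421] y [-0.041  0.003 -0.999] zyaw -0.695 F [-0.6  1.   0.5] T [-0.19 -0.03  0.1 ] w 0.40357258875143087
```

```bash
python3 -c "
from h import *
print(close_job())"
```

```text
the job is handed in; nothing more can be done
None
```

I screwed the roll stand's nut down to its stop, backed it off about a quarter turn, and handed in at about 10 s with the fingers still gripping it.

- **Bottoming out:** The nut turned about 4.2 rad clockwise. Then the torque jumped from about 0.1 to 0.6 N m and the index line began to lag the fingers. By then the grip point had walked about 4 mm off the axis, so I opened the fingers, recentred and gripped again before backing off.
- **Back-off:** The gripper turned back 1.58 rad, and the index line in the wrist images turned 1.62 rad. Both are well inside 1.57 ± 0.4 rad.
- **Grip at the end:** The grip was set to 25 N and the fingers stood open about 38 mm, the width of the knob. The arm was at rest, with the grasp point roughly 2 mm off the post's axis.
- **Surroundings:** In the last top image the empty stand's nut and the four bystanders look unmoved. I judged that by eye and did not measure it.
- **Disagreements:** My estimates of the post's axis differed by 1–3 mm between views. The tool also picked up a tilt of about 2° while descending, which I could not correct with the row commands. It did not disturb the turning.

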